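Serve the macaron beside the espresso

ROBOT

A 6-joint arm with a two-finger parallel gripper is mounted at the origin on a cart in front of the work surface, level with it; the furniture and walls round the work are solid. World frame = base frame: x ahead of the robot, y to its left, z up, the work surface at z = 0. Lengths are in m, angles in rad, forces in N, time in s.
With the tool pointing down it reaches from about 0.4 to 0.925 m from the base axis. Payload 12.5 kg.
Tool frame: the origin (TCP) lies at the very end of the fingers, on their centre line; the grasp point (between the pads) lies behind it (arm.hold_point_z is the z of the grasp point in the tool frame, in m); z points along the fingers, y is the line along which they close (so a half turn about z gives the same grasp; the last joint's range is limited). The gripper opens to 95 mm and grips with 3 to 60 N. Pads are 20 mm wide; open, the fingers measure 119 mm over their backs; the gripper's body (75 mm by 180 mm) begins 59 mm behind the grasp point.
Start: joints at [-1.369, 0.491, 1.559, -0, 1.092, -0.106], TCP at [0.189, -0.596, 0.215] pointing down, gripper open.
Joint ranges: [-3.1, 3.1], [-0.84, 2.19], [0.05, 2.79], [-1.13, 4.28], [0.06, 2.93], [-2.69, 2.69]. Speed limits (rad/s): [2.22, 2.22, 2.79, 3.14, 3.14, 3.14].

INTERFACE

Orientations are given as [roll, pitch, yaw] about the fixed x, y, z axes, in that order (R = Rz(yaw) Ry(pitch) Rx(roll)).
In Python, from bench import arm, imaging, order, nets gives the robot as it stands.
- The arm moves only by the shell command python3 -m inch 'ROWS' [OPENING] [FORCE]. ROWS is JSON, a list that holds one entry, the list of rows, each a list of 4 numbers: the shift along the tool's x, y, z in cm, then the turn about the tool's z in degrees. A call has 1 to 20 rows; each row is the pose to reach, as a shift and turn from the pose commanded when the call began, along the tool's axes at that moment; what a row does not reach only later rows make up. A row lasts 1/10 s, in which the tool goes at most 50 mm and 8.59 degrees, less where a joint would pass 70% of its speed; a pose out of reach is approached as far as the arm can. A call with a gripper value outside its range is refused whole. OPENING is the opening, from 0 (shut) to 1 (fully open), set as the call begins (- or left out, the last holds). The fingers move at their own pace and stop on an object; FORCE is the grip in N (left out, the last holds). Time passes only in rows, so rows that repeat a pose let the fingers close. It gives the time, the measured TCP pose, the force, the opening and the grip force at its end, in the units of the state.
- arm.sense(): the state, without advancing time (a new reading comes with each control period).
- imaging.grab_frame(name): name is "scene" or "top"; returns the picture (400x640x3 uint8, blue, green, red); there is no depth.
- imaging.camera_model(name): a dict with "fx", "fy", "cx", "cy" (pixels), "view" (4x4, takes a point from world to camera coordinates). Camera axes: x right, y down, z forward; pixel columns grow to the right and rows downward; lengths in m; the calibration is good to about 2 mm. A picture is of the moment at which its call begins. camera_model takes no time and is no camera call.
- order.close_job(): hands the job in; it is judged then, once.
Trained networks look in the newest picture that a camera, given by its name, has taken for a name from the list of things; names that differ only in an ending like _2 or _b are one class to them, and where a whole thing is asked for, a point or a joint stands for the part that bears it (a point fixed in the world has none). Each returns a list of dicts, best first, with "conf" (0 to 1); they miss things now and then, are a little off and sometimes report something else, mostly with a low value. They report only what shows in the picture. A call takes as long as a camera call. They do not tell look-alikes from the thing itself.
- nets.cut_out(camera, name): "region" (400x640 bool, what is visible of it) and "pixel" ([column, row] in pixels, amid what is visible of it).
The state is a dict: "time": time; "joint_positions": joint angles; "joint_velocities": joint speeds; "effort": joint torques, N m; "tcp_pos": TCP position; "tcp_rot": TCP orientation; "ft_force": force on the tool from outside, world axes, zero at the start; "wrist_torque": the same for the moment, N m; "grip_width": finger opening in m; "gripper_force": force on a finger pad.
Only numpy, scipy, OpenCV 4.12 (cv2) and the standard library are available. Lean on these libraries where they do the work, as an engineer would, in place of code of your own. Each camera call takes 0.05 s, during which the arm holds its last target. There are 200 camera calls.

TASK

Pick the round macaron off the wooden board and set it, lying flat, in the empty ring on the plate that carries the espresso cup. Its shells are brittle: hold it lightly, with no more than about 10 N, and put it down softly, neither dropped nor pressed onto the plate. Leave the cup and the shortbread where they are.

Things in the scene. Friction and masses are not known exactly. Their poses are not given: they have to be found in the camera images.
- macaron_center (a point): The macaron: a round, brown, brittle sandwich biscuit with a pale filling, 56 mm across and 34 mm high, 30 g, lying flat and loose on the wooden board. This point is its centre, 17 mm above its underside; z is its upright axis. It cracks if either finger squeezes it with more than 15 N, if it is pressed onto the plate with more than 20 N, or if it falls more than about 15 mm. The wooden board is 220 x 130 mm, its top 14 mm above the worktop, fixed.
- coffee_plate_spot (a point): Centre of the empty printed ring (94 mm across, no height of its own) on the plate that carries the espresso cup, at the level of the plate's top, 10 mm above the worktop. The plate is a white flat slab 220 mm long (x) by 110 mm wide (y), fixed; x points from this ring to the cup, whose ring lies 110 mm away at the plate's other end. A second, equal plate carries a muffin, 73 mm high, and is not the one.
- espresso_center (a point): The espresso cup: a small cup of 60 mm diameter and 56 mm height, with a handle, loose on one end of the coffee plate. This point is the centre of its round body, 28 mm above its underside; its handle points along -y and reaches 58 mm from this point.
- shortbread_center (a point): A shortbread finger, 28 x 90 x 18 mm (x, y, z), loose on the wooden board, about 110 mm from the macaron, nearer to or farther from the robot. This point is its centre, 9 mm above its underside.
There are look-alikes about, which are no part of the job. Of the things that look like the part that bears macaron_center, the smallest one is meant.

How it is judged:
By the outcome, as a careful person would: the job done as asked, in the order asked, and still so for the second after the job is handed in, with the robot touching nothing.
It also fails if it takes over 40 s, if anything falls off the work surface, if the arm or the gripper's body presses on something with over 40 N, if the wrist force passes 120 N, or if a joint passes its speed limit or range.

## Working session

There is one attempt and no reset: what is moved stays moved. The work goes in short steps, Python scripts to look and compute and a shell command to move; the robot and the scene stay as the last step left them, time stands still between calls to the robot, and variables do not carry over. Pictures are saved under pics/ and viewed, at most 10 in all, crops included, and the job is handed in when it is done.

```bash
mkdir -p pics; cat > h.py <<'E'
import numpy as np, cv2
from bench import arm, imaging, order, nets
def ray(cam,px,z):
    m=imaging.camera_model(cam);V=np.array(m["view"]);R=V[:3,:3];c=-R.T@V[:3,3]
    d=R.T@np.array([(px[0]-m["cx"])/m["fx"],(px[1]-m["cy"])/m["fy"],1]);return c+d*(z-c[2])/d[2]
E
python3 - <<'E'
from h import *
for c in("scene","top"):
    cv2.imwrite(f"pics/{c}0.png",imaging.grab_frame(c))
    for n,z in(("macaron_center",.031),("coffee_plate_spot",.01),("espresso_center",.038),("shortbread_center",.023)):
        for r in nets.cut_out(c,n): print(c,n,round(r["conf"],2),np.round(r["pixel"]),r["region"].sum(),np.round(ray(c,r["pixel"],z),3))
s=arm.sense();print(s["tcp_pos"],s["tcp_rot"],s["time"],arm.hold_point_z)
E
```

```text
scene macaron_center 0.88 [388. 214.] 270 [ 0.37  -0.181  0.031]
scene macaron_center 0.82 [312. 225.] 269 [ 0.51  -0.002  0.031]
scene macaron_center 0.79 [364. 238.] 642 [ 0.358 -0.011  0.031]
scene coffee_plate_spot 0.77 [341. 204.] 997 [ 0.542 -0.212  0.01 ]
scene espresso_center 0.54 [323. 187.] 382 [ 0.626 -0.237  0.038]
scene shortbread_center 0.64 [274. 224.] 241 [0.609 0.037 0.023]
top macaron_center 0.92 [314. 197.] 370 [0.501 0.009 0.031]
top macaron_center 0.85 [326. 248.] 641 [ 0.368 -0.027  0.031]
top macaron_center 0.63 [395. 248.] 697 [ 0.369 -0.207  0.031]
top coffee_plate_spot 0.9 [404. 181.] 2782 [ 0.549 -0.232  0.01 ]
top espresso_center 0.97 [405. 150.] 521 [ 0.63  -0.23   0.038]
top shortbread_center 0.74 [306. 154.] 358 [0.616 0.032 0.023]
[ 0.18935544 -0.59561642  0.21463611] [3.14158402e+00 3.66680937e-05 3.07802998e-01] 0.5 -0.0188
```

View pics/top0.png

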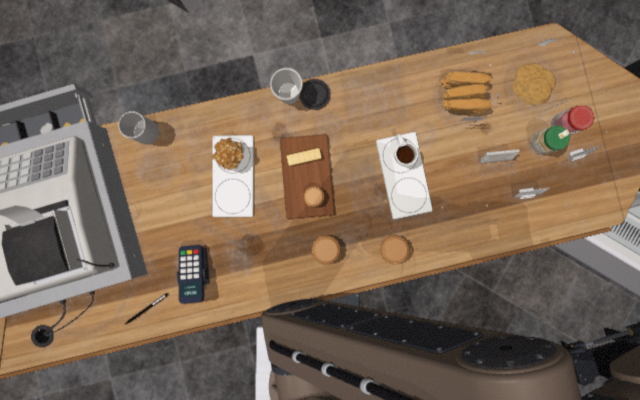

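View pics/scene0.png

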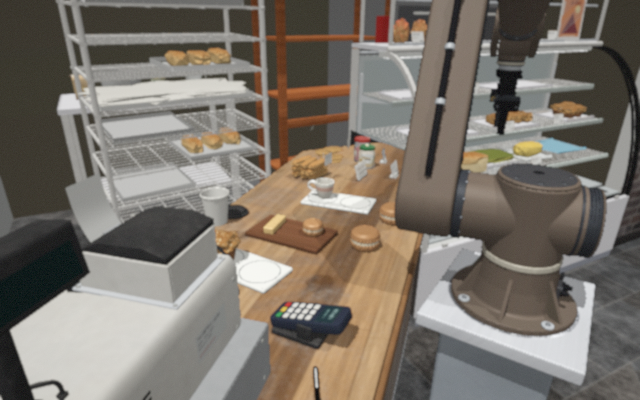

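Top view: the target macaron is on the board at (314,197). The two larger look-alikes on the table are at (326,248) and (395,248). The empty ring of the coffee plate is at about (408,196), with the cup at (405,150). The scene view agrees.

```bash
cat >> h.py <<'E'
def rel(p):
    "shift in cm along tool axes from current TCP to p"
    from scipy.spatial.transform import Rotation as R
    s=arm.sense();return np.round(R.from_euler('xyz',s["tcp_rot"]).as_matrix().T@(np.array(p)-s["tcp_pos"])*100,2)
E
python3 - <<'E'
from h import *
im=imaging.grab_frame("top")
r=nets.cut_out("top","coffee_plate_spot")[0]["region"].astype(np.uint8)
pts=np.argwhere(r)[:,::-1]
W=np.array([ray("top",p,.01)[:2] for p in pts])
(c,sz,a)=cv2.minAreaRect((W*1000).astype(np.float32));print("plate",c,sz,a)
box=cv2.boxPoints((c,sz,a));print(box)
V=np.array(imaging.camera_model("top")["view"]);print("cam",-V[:3,:3].T@V[:3,3])
m=nets.cut_out("top","macaron_center")
for q in m: 
    M=np.array([ray("top",p,.035)[:2] for p in np.argwhere(q["region"])[:,::-1]]);print(M.min(0),M.max(0),cv2.minEnclosingCircle((M*1000).astype(np.float32)))
print(ray("top",(408,196),.01))
print("mac rel",rel([.503,.008,.1]))
cv2.imwrite("pics/crop.png",cv2.resize(im[120:270,270:450],None,fx=4,fy=4,interpolation=2))
E
```

```text
plate (631.005615234375, -238.28237915039062) (62.552921295166016, 79.55496215820312) 81.7408447265625
[[ 587.1478  -263.5204 ]
 [ 665.8777  -274.94852]
 [ 674.8634  -213.04437]
 [ 596.13354 -201.61624]]
cam [ 0.44607467 -0.0181647   1.20550162]
[ 0.32531806 -0.06225542] [0.40146772 0.01151143] ((363.2104797363281, -25.38738441467285), 38.73128890991211)
[ 0.32844229 -0.24340513] [ 0.40721055 -0.1671602 ] ((368.2100830078125, -205.37452697753906), 39.946075439453125)
[ 0.47700554 -0.01783249] [0.52750383 0.03509109] ((503.1589660644531, 9.686659812927246), 27.650930404663086)
[ 0.50898968 -0.2439511   0.01      ]
mac rel [ 48.18 -48.03  11.46]
```

View pics/crop.png

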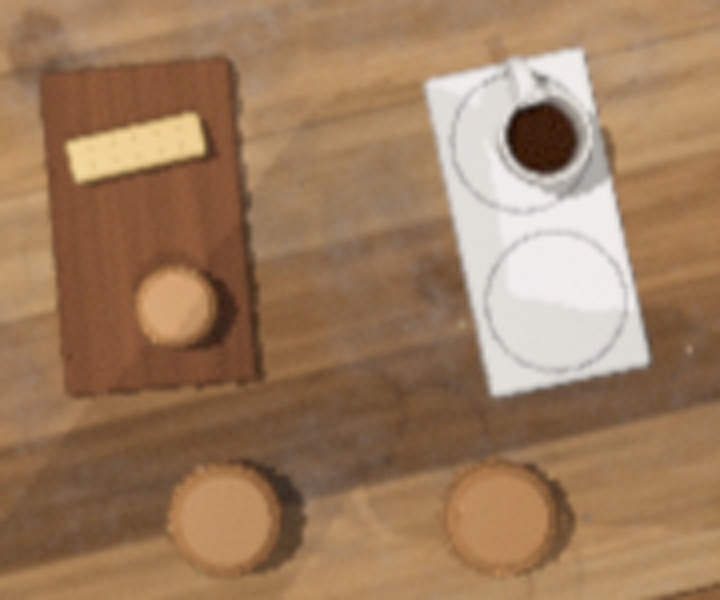

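The crop shows the macaron at crop (176,305), the empty ring centre at (556,301) and the cup's ring at (523,141). The plate is turned about 11°, so the present tool yaw of 17.6° suits both grasp and placing.

```bash
python3 -m inch '[[[48.2,-48.1,9,0],[48.2,-48.1,9,0],[48.2,-48.1,9,0],[48.2,-48.1,9,0],[48.2,-48.1,9,0],[48.2,-48.1,9,0],[48.2,-48.1,9,0],[48.2,-48.1,9,0],[48.2,-48.1,9,0],[48.2,-48.1,9,0],[48.2,-48.1,9,0],[48.2,-48.1,9,0],[48.2,-48.1,9,0],[48.2,-48.1,9,0],[48.2,-48.1,9,0],[48.2,-48.1,9,0],[48.2,-48.1,9,0],[48.2,-48.1,9,0],[48.2,-48.1,9,0],[48.2,-48.1,9,0]]]' 1 8
python3 - <<'E'
from h import *
g=ray("top",(408.7,194.9),.01);k=ray("top",(400.5,154.9),.01);print(g,k,np.linalg.norm(k-g),np.degrees(np.arctan2(*(k-g)[1::-1])))
im=imaging.grab_frame("scene");cv2.imwrite("pics/s1.png",cv2.resize(im[130:280,220:440],None,fx=3.6,fy=3.6,interpolation=2))
for q in nets.cut_out("scene","macaron_center"):print(q["conf"],q["pixel"],q["region"].sum())
m=imaging.camera_model("scene");V=np.array(m["view"])
p=V@[.503,.009,.031,1];print("expected px",m["fx"]*p[0]/p[2]+m["cx"],m["fy"]*p[1]/p[2]+m["cy"])
print(rel([.503,.009,.018]))
E
```

```text
time: 2.65
tcp_pos: [0.5029, 0.0081, 0.1248]
tcp_rot: [3.141, -0.0, 0.307]
ft_force: [-0.2, -0.1, -0.2]
grip_width: 0.0954
gripper_force: 0.0
[ 0.51198638 -0.24580383  0.01      ] [ 0.61976592 -0.22251141  0.01      ] 0.11026769771420109 12.194750039137
0.93 [393.8, 211.9] 502
0.89 [363.2, 237.2] 641
0.52 [315.7, 224.8] 329
0.33 [342.1, 200.3] 903
expected px 312.14946454804584 226.88704816974757
[ 0.02 -0.06 10.67]
```

View pics/s1.png

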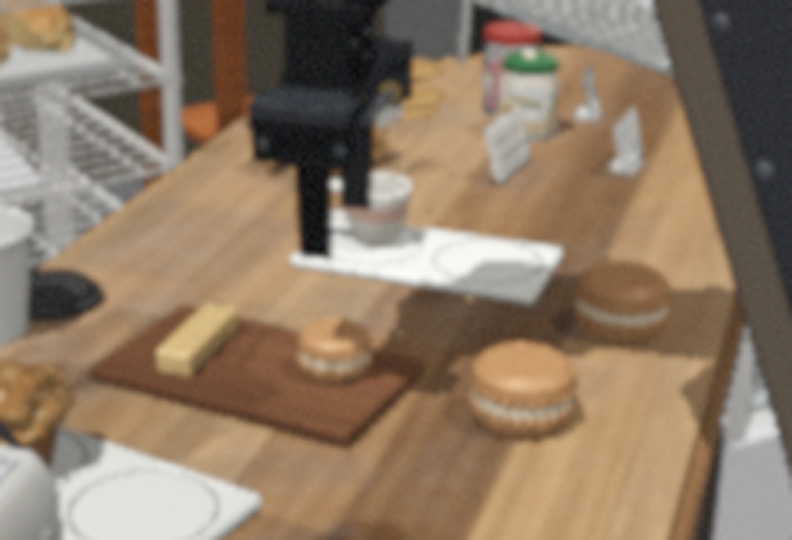

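The scene crop shows the macaron on the board at crop (335,348), which is pixel (313,227). That matches the position I worked out, and the gripper is above it, so I can descend.

```bash
python3 -m inch '[[[0,0,2.5,0],[0,0,5,0],[0,-0.1,7,0],[0,-0.1,8.5,0],[0,-0.1,9.5,0],[0,-0.1,10.2,0],[0,-0.1,10.6,0],[0,-0.1,10.6,0],[0,-0.1,10.6,0]]]' 1 8
python3 -m inch '[[[0,0,0,0],[0,0,0,0],[0,0,0,0],[0,0,0,0],[0,0,0,0],[0,0,0,0],[0,0,0,0],[0,0,0,0],[0,0,0,0],[0,0,0,0]]]' 0.4 8
```

```text
time: 3.65
tcp_pos: [0.5029, 0.0097, 0.019]
tcp_rot: [3.141, -0.001, 0.308]
ft_force: [-0.2, 0.3, 0.8]
grip_width: 0.0951
gripper_force: 0.0
time: 4.65
tcp_pos: [0.5027, 0.0097, 0.0186]
tcp_rot: [3.141, -0.0, 0.308]
ft_force: [-0.7, 0.4, 1.6]
grip_width: 0.0557
gripper_force: 8.0
```

```bash
python3 -m inch '[[[0,0,-0.5,0],[0,0,-1.5,0],[0,0,-3,0],[0,0,-5,0],[0,0,-7,0],[0,0,-9,0],[0,0,-10.5,0],[0,0,-11,0],[0,0,-11,0],[0,0,-11,0]]]'
python3 - <<'E'
from h import *
im=imaging.grab_frame("scene");cv2.imwrite("pics/s2.png",cv2.resize(im[130:280,220:440],None,fx=3.6,fy=3.6,interpolation=2))
s=arm.sense();print(s["gripper_force"],rel([.512,-.246,.0145]))
E
```

```text
time: 5.65
tcp_pos: [0.5024, 0.0098, 0.1283]
tcp_rot: [-3.142, 0.0, 0.308]
ft_force: [1.2, 0.3, -0.0]
grip_width: 0.0559
gripper_force: 8.0
7.999983876943588 [-6.82 24.67 11.35]
```

View pics/s2.png

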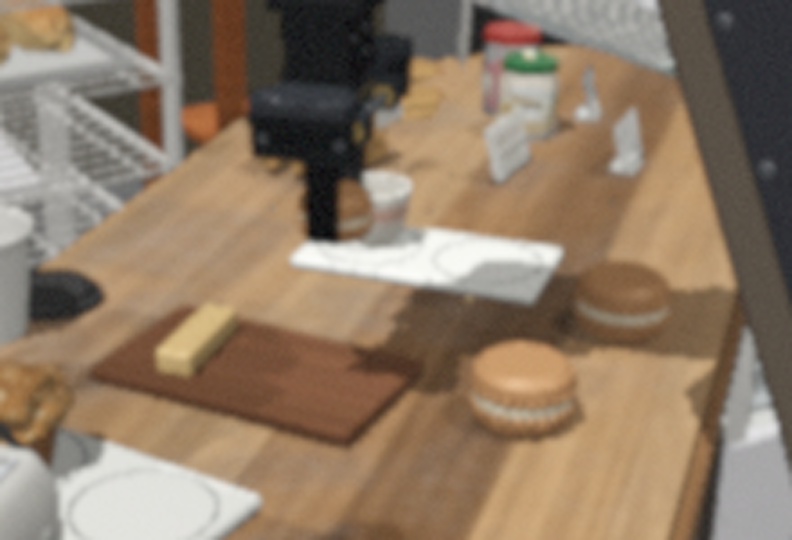

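The macaron is held between the fingers at crop (350,210) and the shortbread is untouched. Next: traverse, at gentle speed.

```bash
python3 -m inch '[[[-0.3,1,0,0],[-0.8,3,0,0],[-1.7,6,0,0],[-2.5,9,0,0],[-3.3,12,0,0],[-4.1,15,0,0],[-5,18,0,0],[-5.7,20.5,0,0],[-6.3,22.7,0,0],[-6.7,24,1,0],[-6.8,24.7,2,0],[-6.8,24.7,4,0],[-6.8,24.7,6,0],[-6.8,24.7,7.5,0],[-6.8,24.7,8,0],[-6.8,24.7,8,0],[-6.8,24.7,8,0]]]'
python3 - <<'E'
from h import *
im=imaging.grab_frame("top");cv2.imwrite("pics/t2.png",cv2.resize(im[120:270,330:480],None,fx=4,fy=4,interpolation=2))
im=imaging.grab_frame("scene");cv2.imwrite("pics/s3.png",cv2.resize(im[130:280,220:440],None,fx=3.6,fy=3.6,interpolation=2))
s=arm.sense();print(s["gripper_force"],s["ft_force"],rel([.512,-.246,.0146]))
E
```

```text
time: 7.4
tcp_pos: [0.5129, -0.2461, 0.0488]
tcp_rot: [3.141, -0.0, 0.308]
ft_force: [0.1, -0.6, -0.1]
grip_width: 0.0555
gripper_force: 8.0
7.99999013543129 [ 0.08833207 -0.47632023 -0.75327701] [-0.09 -0.06  3.46]
```

View pics/s3.png

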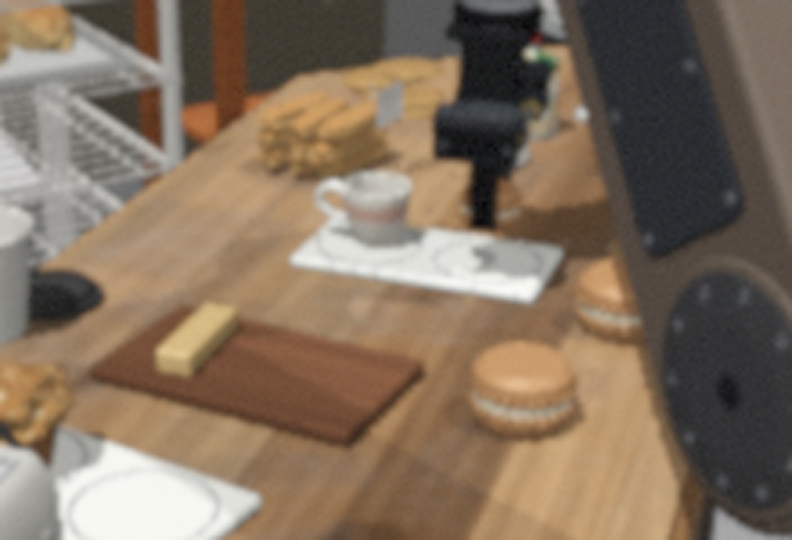

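The macaron is above the empty ring (crop about (490,260)) and clear of the cup. Now a slow descent to just above contact.

```bash
python3 -m inch '[[[0,0,0.8,0],[0,0,1.6,0],[0,0,2.2,0],[0,0,2.6,0],[0,0,2.9,0],[0,0,3.1,0],[0,0,3.2,0],[0,0,3.25,0],[0,0,3.25,0],[0,0,3.25,0]]]'
```

```text
time: 8.5
tcp_pos: [0.5128, -0.2463, 0.0163]
tcp_rot: [3.141, -0.0, 0.308]
ft_force: [-0.2, -0.1, -0.2]
grip_width: 0.0557
gripper_force: 8.0
```

```bash
python3 -m inch '[[[0,0,0.04,0],[0,0,0.08,0],[0,0,0.12,0],[0,0,0.12,0],[0,0,0.12,0],[0,0,0.12,0]]]'
```

```text
time: 9.1
tcp_pos: [0.5127, -0.2463, 0.0149]
tcp_rot: [3.141, 0.0, 0.308]
ft_force: [0.3, 0.4, -0.4]
grip_width: 0.056
gripper_force: 8.0
```

```bash
python3 -m inch '[[[0,0,0.03,0],[0,0,0.05,0],[0,0,0.05,0],[0,0,0.05,0],[0,0,0.05,0]]]'
```

```text
time: 9.6
tcp_pos: [0.5128, -0.2463, 0.0146]
tcp_rot: [3.141, -0.0, 0.308]
ft_force: [-1.0, 1.2, 5.1]
grip_width: 0.0556
gripper_force: 8.0
```

Contact at 5 N. I'll open now, then retreat straight up.

```bash
python3 -m inch '[[[0,0,0,0],[0,0,0,0],[0,0,0,0],[0,0,0,0],[0,0,0,0],[0,0,0,0],[0,0,0,0],[0,0,0,0]]]' 0.9
python3 -m inch '[[[0,0,-0.5,0],[0,0,-2,0],[0,0,-4,0],[0,0,-7,0],[0,0,-10,0],[0,0,-13,0],[-4,5,-15,0],[-8,10,-15,0],[-12,15,-15,0],[-16,20,-15,0],[-18,23,-15,0],[-18,23,-15,0],[-18,23,-15,0]]]'
python3 - <<'E'
from h import *
a=imaging.grab_frame("top")[120:270,330:480]
b=imaging.grab_frame("scene")[160:235,300:400]
cv2.imwrite("pics/f.png",np.hstack([cv2.resize(a,(390,390),interpolation=2),cv2.resize(b,(400,390),interpolation=2)]))
for q in nets.cut_out("top","macaron_center"):print(q["conf"],q["pixel"],q["region"].sum(),ray("top",q["pixel"],.028))
E
```

```text
time: 10.4
tcp_pos: [0.5127, -0.2463, 0.0144]
tcp_rot: [3.142, 0.0, 0.308]
ft_force: [0.3, -0.2, 0.3]
grip_width: 0.0854
gripper_force: 0.0
time: 11.7
tcp_pos: [0.4084, -0.5245, 0.1644]
tcp_rot: [3.14, 0.0, 0.303]
ft_force: [0.4, 0.5, -0.4]
grip_width: 0.0855
gripper_force: 0.0
0.87 [409.0, 194.8] 358 [ 0.51127275 -0.24316906  0.028     ]
0.76 [394.8, 247.7] 675 [ 0.37069037 -0.20714429  0.028     ]
0.69 [326.5, 249.6] 643 [ 0.36266253 -0.02674841  0.028     ]
```

View pics/f.png

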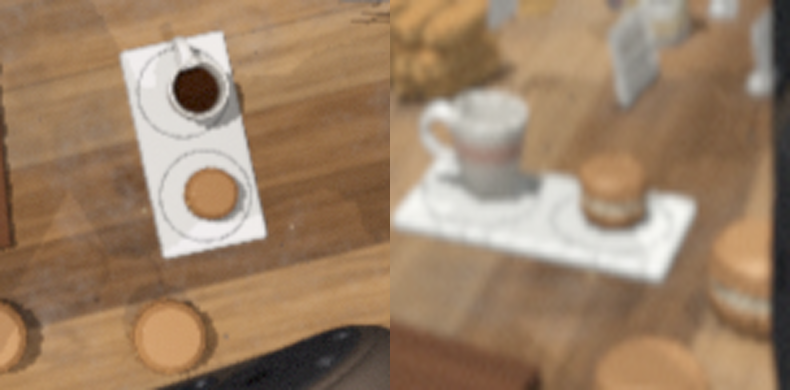

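The macaron lies flat inside the ring, at image (211,193) against a ring centre of about (206,196). The difference is mostly parallax. The cup is undisturbed and the arm is clear.

```bash
python3 -c "
from bench import order
print(order.close_job())"
```

```text
the job is handed in; nothing more can be done
None
```

The macaron lies flat in the empty ring on the coffee plate, gripped at 8 N and set down with about 5 N of contact force; the cup and shortbread were not touched, and I handed the job in at about 12 s.

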